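# Fence off the latch casting: lower its tray gate onto the stop

### The arm

A 6-joint arm with a two-finger parallel gripper is mounted at the origin on the work surface. World frame = base frame: x ahead of the robot, y to its left, z up, the work surface at z = 0. Lengths are in m, angles in degrees, forces in N, time in s.
With the tool pointing down it reaches from about 0.375 to 0.9 m from the base axis. Payload 3.1 kg.
Tool frame: the origin (TCP) lies between the finger pads; the fingertips stand 22 mm ahead of it and the grasp point (between the pads) lies 3 mm ahead of it; y points along the fingers, x is the direction in which the jaws open and shut, and the axes are right-handed (so a half turn about y gives the same grasp; the last joint's range is limited). The gripper opens to 87 mm and grips with 3 to 60 N. Pads are 19 mm wide; open, the fingers measure 117 mm over their backs; the gripper's body (75 mm by 190 mm) begins 51 mm behind the grasp point.
Start: joints at [-83.451, 30.224, 82.088, -0, 67.689, -10.227], TCP at [0.18, -0.598, 0.217] pointing down, gripper open.
Joint ranges: [-176.69, 176.69], [-43.24, 126.21], [12.49, 139.97], [-82, 262], [0, 151.66], [-163.58, 163.58]. Speed limits (degrees/s): [159.86, 159.86, 180, 180, 180, 180].

### API

Orientations are given as a 3x3 rotation matrix whose columns are the frame's x, y, z axes.
In Python, from rig import bot, imaging, workorder gives the robot as it stands. The module is installed in compiled form; this text tells all that it offers.
- The arm moves only by the tool drive_tool, never from a script. Its argument "commands" is a list of rows, each an object of numbers: "dx", "dy", "dz": the shift along the tool's x, y, z normalised to -1 to 1, where 1 is 4 cm; "wx", "wy", "wz": the turn, a rotation vector about the tool's x, y, z normalised to -1 to 1, where 1 is pi/2 rad; "grip": the finger opening in mm, from 0 to 87. In form: [{"dx": .., "dy": .., "dz": .., "wx": .., "wy": .., "wz": .., "grip": ..}, ...]. A call has 1 to 8 rows; each row shifts and turns the commanded pose from where the row before left it, along the tool's axes as they then stand; what a row does not reach is not made up. A row lasts 1/8 s, in which the tool goes at most 62.5 mm and 10.7 degrees, less where a joint would pass 70% of its speed; a pose out of reach is approached as far as the arm can. A call with a number of a shift or a turn outside -1 to 1 is refused whole. A call with a gripper value outside its range is refused whole. The fingers move at their own pace and stop on an object; the grip force is fixed at half the most. Time passes only in rows, so rows that do not move let the fingers close. It gives the time, the measured TCP pose, the force and the opening at its end, in the units of the state.
- bot.read_state(): the state, without advancing time (a new reading comes with each control period).
- imaging.capture(name): name is "scene" or "side" or "wrist"; returns (picture, depth): 420x560x3 uint8, red, green, blue; 420x560 float32, m along the optical axis (not along the pixel's ray), 0 where there is no reading.
- imaging.get_calibration(name): a dict with "mtx" (3x3 intrinsics, pixels), "dist" ([k1, k2, p1, p2, k3] as OpenCV has them; the pictures are not rectified), "world_to_cam" (4x4, takes a point from world to camera coordinates). Camera axes: x right, y down, z forward; pixel columns grow to the right and rows downward; lengths in m; the calibration is good to about 2 mm. A picture is of the moment at which its call begins: read the wrist's pose just before it. get_calibration takes no time and is no camera call; for the wrist camera it gives the pose at the moment of the call.
- workorder.hand_in(): hands the job in, once; it reports no verdict.
The state is a dict: "time_s": time; "joint_positions": joint angles; "qvel": joint speeds; "tau": joint torques, N m; "position": TCP position; "tcp_rot": TCP orientation; "force": force on the tool from outside, world axes, zero at the start; "moment": the same for the moment, N m; "opening": opening from 0.0 (shut) to 1.0 (fully open).
Only numpy, scipy, OpenCV 4.12 (cv2) and the standard library are available. Lean on these libraries where they do the work, as an engineer would, in place of code of your own. Each camera call takes 0.05 s, during which the arm holds its last target. There are 200 camera calls.

### The job

The latch body casting is to stay fenced off until it is signed off: of the two raised steel gates, lower the one on the tray that holds the casting, gently and without letting it slam, until it lies fully down on its stop, and let go. Leave the other gate standing up and the casting lying where it is.

Things in the scene. Friction and masses are not known exactly. Their poses are not given: they have to be found in the camera images.
- casting_gate (a joint): Angle (rad) of the gate to lower: 0 = level, down on its rubber stops; 1.57 = upright; starts at 1.35 to 1.75, limit 1.9. A grille of steel rod, 125 mm from hinge to front edge, 180 mm wide, 0.45 kg, hinged on the far top edge of a metal tray 130 deep, 180 wide, 55 mm high on an 18 mm yellow board. Friction holds it within some 15 degrees of upright; lower down it falls and slams unless held.
- casting_gate_handle (a point): Middle of that gate's handle, a round bar 12 mm thick and 90 mm long, parallel to the hinge and 185 mm from it, on two rods 60 mm beyond the gate's front edge, open between. It is at the top when the gate stands, and in front of the tray, 83 mm above the bench, when it is down. Axes turn with the gate: y along the bar; x from handle to hinge; z normal to the gate, up when it is down.
- casting_gate_hinge (a point): Middle of that gate's hinge line, 83 mm above the bench at the tray's far edge; y along the hinge, axes as for the handle. With the gate down the handle lies 185 mm from here, level, at right angles to the hinge line, on the robot's side.
- casting: The heavy grey latch body casting, a foot 56 x 95 x 14 mm with two upright cheeks to 40 mm high, lying loose in the tray whose gate is to be lowered (clear of the gate). Origin: centre of its underside, y along its 95 mm.
- pin_gate (a joint): Angle (rad) of the other, identical gate, on an identical tray that holds three cotter pins and a white plug; it also starts at 1.35 to 1.75 and is to be left standing. The two trays stand side by side, either way round.

How it is judged:
By the outcome, as a careful person would: the job done as asked, in the order asked, and still so for the second after the job is handed in, with the robot touching nothing.
It also fails if it takes over 38 s, if anything falls off the work surface, if the arm or the gripper's body presses on something with over 40 N, if the wrist force passes 120 N, or if a joint passes its speed limit or range.

## Working session

There is one attempt and no reset: what is moved stays moved. The work goes in short steps, Python scripts to look and compute and a tool call to move; the robot and the scene stay as the last step left them, time stands still between calls to the robot, and variables do not carry over. Pictures are saved under pics/ and viewed, on a budget of 10 in all, crops included, one or two more only if the job needs it, and the job is handed in when it is done.

Besides the shell and the picture viewer there is one more tool, called after "Call:" as name(argument=value, ...) on one line, values as JSON. drive_tool: Moves the arm, as the interface text tells. Its arguments: {"type":"object","properties":{"commands":{"type":"array"}},"required":["commands"]}

```bash
mkdir -p pics; cat > h.py <<'E'
import numpy as np, cv2
from rig import bot, imaging, workorder
def cloud(name):
    im,d=imaging.capture(name); c=imaging.get_calibration(name)
    h,w=d.shape; u,v=np.meshgrid(np.arange(w),np.arange(h))
    p=cv2.undistortPoints(np.stack([u,v],-1).reshape(-1,1,2).astype(float),c["mtx"],c["dist"]).reshape(h,w,2)
    P=np.dstack([p*d[...,None],d]); T=np.linalg.inv(c["world_to_cam"])
    return im,d,P@T[:3,:3].T+T[:3,3]
def save(im,n): cv2.imwrite(f"pics/{n}.png",im[...,::-1])
E
python3 - <<'E'
from h import *
s=bot.read_state(); print(s)
a,d,P=cloud("scene"); b,e,Q=cloud("side")
np.savez("c.npz",a=a,P=P,d=d,b=b,Q=Q,e=e)
save(a,"scene"); save(b,"side")
E
```

```text
{'time_s': 0.0, 'joint_positions': array([-8.34488741e+01,  3.02800135e+01,  8.21545502e+01, -9.38870840e-04,
        6.76872685e+01, -1.02280244e+01]), 'qvel': array([ 0.10548721,  0.02377987, -0.03763009, -0.09597785,  0.05203265,
        0.07007657]), 'tau': array([-7.45770012e-05, -4.40043926e+01, -1.76592153e+01,  6.33546431e-02,
        5.80195687e-02, -1.67822591e-04]), 'position': array([ 0.18035983, -0.59765997,  0.21607058]), 'tcp_rot': array([[ 2.88689115e-01, -2.57657663e-04,  9.57422858e-01],
       [-9.57420600e-01,  2.11075768e-03,  2.88689002e-01],
       [-2.09527059e-03, -9.99997739e-01,  3.62666014e-04]]), 'force': array([ 0.10894832,  0.03443675, -0.4719148 ]), 'moment': array([-0.00159326,  0.0243979 ,  0.0203998 ]), 'opening': 0.9969418126995868}
```

View pics/scene.png

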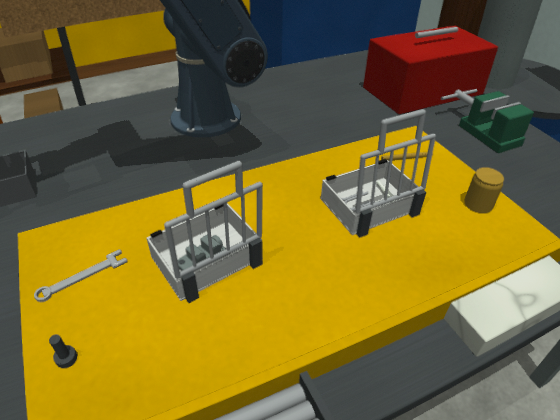

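View pics/side.png

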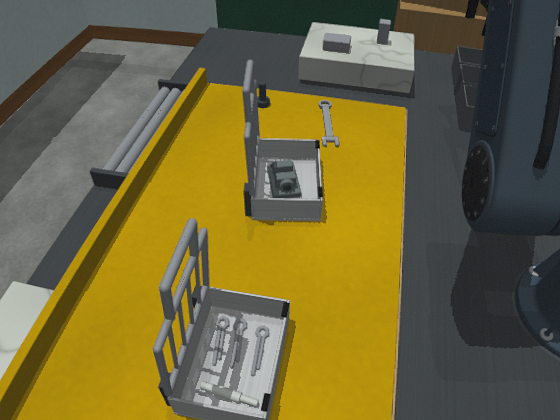

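The scene view shows the casting (about 200,250) in the left tray with its handle from (186,187) to (239,168). The pins are in the right tray. The side view shows the casting tray at (285,180), gate upright.

```bash
python3 - <<'E'
from h import *
z=np.load("c.npz")
for nm,P,d,box,box2 in (("scene",z["P"],z["d"],(150,155,275,300),(320,105,440,240)),("side",z["Q"],z["e"],(235,55,330,225),(150,210,295,420))):
  for b in (box,box2):
    x0,y0,x1,y1=b; S=P[y0:y1,x0:x1].reshape(-1,3); ok=d[y0:y1,x0:x1].ravel()>0
    S=S[ok]; r=np.hypot(S[:,0],S[:,1]); G=S[(S[:,2]>.1)&(S[:,2]<.32)&(r>.3)&(r<1.2)]
    m=np.median(G,0); G=G[np.linalg.norm(G-m,axis=1)<.2]
    top=G[G[:,2]>G[:,2].max()-.014]
    c=cv2.minAreaRect(top[:,:2].astype(np.float32)*1000)
    print(nm,b,len(G),"zmax",np.percentile(G[:,2],99.8),"top rect",c)
    pc=np.linalg.svd(G-G.mean(0),full_matrices=False)[2]; print(" gate mean",G.mean(0),"normal",pc[2])
    for lo,hi in ((.1,.13),(.13,.16),(.16,.19),(.19,.205),(.21,.25),(.25,.275)):
      q=G[(G[:,2]>lo)&(G[:,2]<hi)]
      if len(q)>3:
        t=pc[2][:2]/np.linalg.norm(pc[2][:2]); l=np.array([-t[1],t[0]]); k=q[:,:2]@l
        print("  ",lo,len(q),"n",np.median(q[:,:2]@t).round(4),"l",k.min().round(4),k.max().round(4),"t",t.round(4))
    R=S[(S[:,2]>.066)&(S[:,2]<.08)&(np.linalg.norm(S[:,:2]-m[:2],axis=1)<.25)]
    print(" rim",len(R),cv2.minAreaRect(R[:,:2].astype(np.float32)*1000))
E
```

```text
scene (150, 155, 275, 300) 2593 zmax 0.2749403744235302 top rect ((611.7279663085938, -161.5917205810547), (12.015213966369629, 101.78384399414062), 10.819222450256348)
 gate mean [ 0.61167534 -0.1651614   0.20317167] normal [ 0.98194248  0.1857528  -0.03584508]
   0.1 282 n 0.5673 l -0.3613 -0.1848 t [0.9826 0.1859]
   0.13 292 n 0.5682 l -0.3622 -0.1853 t [0.9826 0.1859]
   0.16 345 n 0.5692 l -0.3624 -0.1824 t [0.9826 0.1859]
   0.19 177 n 0.5703 l -0.3621 -0.1828 t [0.9826 0.1859]
   0.21 660 n 0.5708 l -0.3612 -0.1837 t [0.9826 0.1859]
   0.25 609 n 0.5734 l -0.3234 -0.2216 t [0.9826 0.1859]
 rim 893 ((550.3136596679688, -172.73617553710938), (144.52357482910156, 179.98089599609375), 10.490328788757324)
scene (320, 105, 440, 240) 2002 zmax 0.2739351754857933 top rect ((590.11279296875, 210.610107421875), (12.792055130004883, 100.91622161865234), 2.0855751037597656)
 gate mean [0.59744559 0.20794426 0.19503491] normal [0.99668291 0.02309708 0.07803653]
   0.1 278 n 0.6088 l 0.1077 0.2886 t [0.9997 0.0232]
   0.13 283 n 0.606 l 0.1084 0.288 t [0.9997 0.0232]
   0.16 297 n 0.6032 l
[... 1017 characters left out ...]
)
side (150, 210, 295, 420) 3634 zmax 0.2743956019993501 top rect ((588.3533325195312, 211.98220825195312), (12.322514533996582, 100.51976776123047), 1.3476916551589966)
 gate mean [0.59257508 0.22000672 0.20751079] normal [0.99552696 0.02258187 0.09173951]
   0.1 371 n 0.6058 l 0.1089 0.2876 t [0.9997 0.0227]
   0.13 398 n 0.6031 l 0.1114 0.2877 t [0.9997 0.0227]
   0.16 436 n 0.6003 l 0.1095 0.2879 t [0.9997 0.0227]
   0.19 108 n 0.5973 l 0.1134 0.2877 t [0.9997 0.0227]
   0.21 1081 n 0.5968 l 0.1089 0.2864 t [0.9997 0.0227]
   0.25 1004 n 0.5913 l 0.1483 0.2488 t [0.9997 0.0227]
 rim 1464 ((549.2144165039062, 209.49771118164062), (142.93605041503906, 181.364501953125), 1.6869431734085083)
```

Call:
drive_tool(commands=[{"dy": -0.5,"wy": -0.1164,"grip": 60},{"dy": -0.5,"wy": -0.1164,"grip": 60},{"dy": -0.5,"wy": -0.1164,"grip": 60},{"dy": -0.5,"wy": -0.1164,"grip": 60},{"dy": -0.5,"wy": -0.1164,"grip": 60},{"dy": -0.5,"wy": -0.1164,"grip": 60},{"dy": -0.5,"wy": -0.1164,"grip": 60},{"dy": -0.5,"wy": -0.1164,"grip": 60}])

```text
schema error: expected keys dx, dy, dz, wx, wy, wz, grip
```

```bash
cat > s.py <<'E'
from h import *
import sys
s=bot.read_state(); R=s["tcp_rot"]; p=s["position"]
print(s["time_s"],p.round(4),s["force"].round(2),s["opening"]); print(R.round(3))
if len(sys.argv)>1:
    g=np.array(eval(sys.argv[1])); print("units",(R.T@(g-p)/.04).round(3))
E
python3 s.py "[.611,-.161,.376]"
```

```text
0.1 [ 0.1803 -0.5977  0.2162] [-0.42  0.69  0.06] 0.9966793759091207
[[ 0.289 -0.     0.957]
 [-0.957  0.002  0.289]
 [-0.002 -1.     0.   ]]
units [-7.353 -3.977 13.461]
```

Call:
drive_tool(commands=[{"dx": 0,"dy": -0.5,"dz": 0,"wx": 0,"wy": -0.1164,"wz": 0,"grip": 60},{"dx": 0,"dy": -0.5,"dz": 0,"wx": 0,"wy": -0.1164,"wz": 0,"grip": 60},{"dx": 0,"dy": -0.5,"dz": 0,"wx": 0,"wy": -0.1164,"wz": 0,"grip": 60},{"dx": 0,"dy": -0.5,"dz": 0,"wx": 0,"wy": -0.1164,"wz": 0,"grip": 60},{"dx": 0,"dy": -0.5,"dz": 0,"wx": 0,"wy": -0.1164,"wz": 0,"grip": 60},{"dx": 0,"dy": -0.5,"dz": 0,"wx": 0,"wy": -0.1164,"wz": 0,"grip": 60},{"dx": 0,"dy": -0.5,"dz": 0,"wx": 0,"wy": -0.1164,"wz": 0,"grip": 60},{"dx": 0,"dy": -0.5,"dz": 0,"wx": 0,"wy": -0.1164,"wz": 0,"grip": 60}])

```text
time_s: 1.1
position: [0.1804, -0.5979, 0.377]
tcp_rot: [[0.982, -0.0, -0.19], [0.19, 0.001, 0.982], [0.0, -1.0, 0.001]]
force: [0.6, 0.5, -0.1]
opening: 0.689
```

```bash
python3 s.py "[.611,-.161,.376]"
```

```text
1.1 [ 0.1804 -0.5979  0.377 ] [ 0.63  0.49 -0.05] 0.6887357314661813
[[ 0.982 -0.    -0.19 ]
 [ 0.19   0.001  0.982]
 [ 0.    -1.     0.001]]
units [12.641  0.04   8.684]
```

Call:
drive_tool(commands=[{"dx": 0.9,"dy": 0,"dz": 0.62,"wx": 0,"wy": 0,"wz": 0,"grip": 60},{"dx": 0.9,"dy": 0,"dz": 0.62,"wx": 0,"wy": 0,"wz": 0,"grip": 60},{"dx": 0.9,"dy": 0,"dz": 0.62,"wx": 0,"wy": 0,"wz": 0,"grip": 60},{"dx": 0.9,"dy": 0,"dz": 0.62,"wx": 0,"wy": 0,"wz": 0,"grip": 60},{"dx": 0.9,"dy": 0,"dz": 0.62,"wx": 0,"wy": 0,"wz": 0,"grip": 60},{"dx": 0.9,"dy": 0,"dz": 0.62,"wx": 0,"wy": 0,"wz": 0,"grip": 60},{"dx": 0.9,"dy": 0,"dz": 0.62,"wx": 0,"wy": 0,"wz": 0,"grip": 60},{"dx": 0.9,"dy": 0,"dz": 0.62,"wx": 0,"wy": 0,"wz": 0,"grip": 60}])

```text
time_s: 2.1
position: [0.4278, -0.3491, 0.3766]
tcp_rot: [[0.983, -0.001, -0.184], [0.184, 0.001, 0.983], [-0.0, -1.0, 0.001]]
force: [0.9, -0.2, -0.4]
opening: 0.693
```

Call:
drive_tool(commands=[{"dx": 0.9,"dy": 0,"dz": 0.62,"wx": 0,"wy": 0,"wz": 0,"grip": 60},{"dx": 0.9,"dy": 0,"dz": 0.62,"wx": 0,"wy": 0,"wz": 0,"grip": 60},{"dx": 0.9,"dy": 0,"dz": 0.62,"wx": 0,"wy": 0,"wz": 0,"grip": 60},{"dx": 0.9,"dy": 0,"dz": 0.62,"wx": 0,"wy": 0,"wz": 0,"grip": 60},{"dx": 0.9,"dy": 0,"dz": 0.62,"wx": 0,"wy": 0,"wz": 0,"grip": 60},{"dx": 0.9,"dy": 0,"dz": 0.62,"wx": 0,"wy": 0,"wz": 0,"grip": 60},{"dx": 0,"dy": 0,"dz": 0,"wx": 0,"wy": 0,"wz": 0,"grip": 60},{"dx": 0,"dy": 0,"dz": 0,"wx": 0,"wy": 0,"wz": 0,"grip": 60}])

```text
time_s: 3.1
position: [0.6115, -0.1646, 0.3764]
tcp_rot: [[0.983, -0.002, -0.184], [0.184, 0.0, 0.983], [-0.002, -1.0, 0.0]]
force: [-0.2, -0.3, -0.2]
opening: 0.692
```

```bash
python3 s.py "[.611,-.161,.376]"; python3 - <<'E'
from h import *
a,d,P=cloud("wrist"); save(a,"w1")
c=imaging.get_calibration("wrist")
m=(d>0)&(P[...,2]>.255)&(P[...,2]<.285)&(np.hypot(P[...,0]-.61,P[...,1]+.16)<.1)
print(m.sum(), cv2.minAreaRect(P[m][:,:2].astype(np.float32)*1000), P[m][:,2].max())
E
```

```text
3.1 [ 0.6115 -0.1646  0.3764] [-0.18 -0.28 -0.19] 0.6924778492289417
[[ 0.983 -0.002 -0.184]
 [ 0.184  0.     0.983]
 [-0.002 -1.     0.   ]]
units [0.003 0.01  0.09 ]
1608 ((609.732177734375, -163.94412231445312), (11.703450202941895, 101.42436218261719), 10.828191757202148) 0.27747226455583923
```

View pics/w1.png

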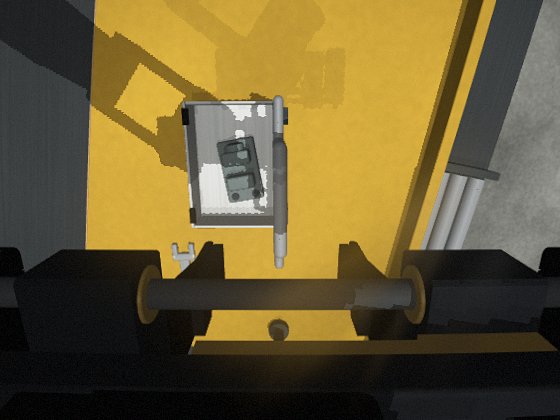

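The wrist view shows the handle at about (280,185), in line with the jaw midline. Descending 105 mm, then closing.

Call:
drive_tool(commands=[{"dx": -0.04,"dy": 0.6,"dz": 0,"wx": 0,"wy": 0,"wz": 0,"grip": 60},{"dx": 0,"dy": 0.6,"dz": 0,"wx": 0,"wy": 0,"wz": 0,"grip": 60},{"dx": 0,"dy": 0.6,"dz": 0,"wx": 0,"wy": 0,"wz": 0,"grip": 60},{"dx": 0,"dy": 0.5,"dz": 0,"wx": 0,"wy": 0,"wz": 0,"grip": 50},{"dx": 0,"dy": 0.36,"dz": 0,"wx": 0,"wy": 0,"wz": 0,"grip": 40},{"dx": 0,"dy": 0,"dz": 0,"wx": 0,"wy": 0,"wz": 0,"grip": 30},{"dx": 0,"dy": 0,"dz": 0,"wx": 0,"wy": 0,"wz": 0,"grip": 24},{"dx": 0,"dy": 0,"dz": 0,"wx": 0,"wy": 0,"wz": 0,"grip": 18}])

```text
time_s: 4.15
position: [0.6111, -0.1651, 0.2718]
tcp_rot: [[0.983, 0.002, -0.184], [0.184, -0.001, 0.983], [0.002, -1.0, -0.001]]
force: [-0.0, 0.0, -0.2]
opening: 0.254
```

Call:
drive_tool(commands=[{"dx": 0,"dy": 0,"dz": 0,"wx": 0,"wy": 0,"wz": 0,"grip": 14},{"dx": 0,"dy": 0,"dz": 0,"wx": 0,"wy": 0,"wz": 0,"grip": 10},{"dx": 0,"dy": 0,"dz": 0,"wx": 0,"wy": 0,"wz": 0,"grip": 4},{"dx": 0,"dy": 0,"dz": 0,"wx": 0,"wy": 0,"wz": 0,"grip": 0},{"dx": 0,"dy": 0,"dz": 0,"wx": 0,"wy": 0,"wz": 0,"grip": 0}])

```text
time_s: 4.78
position: [0.6105, -0.1648, 0.2706]
tcp_rot: [[0.983, -0.0, -0.184], [0.184, 0.0, 0.983], [-0.0, -1.0, 0.0]]
force: [-0.1, 0.2, 0.6]
opening: 0.008
```

```bash
python3 - <<'E'
from h import *
s=bot.read_state(); p=s["position"]; print(s["time_s"],p,s["force"],s["opening"])
a,d,P=cloud("side"); save(a[40:240,200:400].repeat(3,0).repeat(3,1),"s2")
# arc plan: grasp point = TCP-3mm z
t=s["tcp_rot"][:2,0]; t/=np.linalg.norm(t)
h=np.array([.605,-.163]); u0=(p[:2]-h)@t; v0=p[2]-.003-.083
r=np.hypot(u0,v0); a0=np.degrees(np.arctan2(v0,-u0)); print("u,v",u0,v0,"r",r,"ang",a0)
r=.185; n=40; A=np.radians(np.linspace(a0,0,n+1)); x=-r*np.cos(A); z=r*np.sin(A)
for i in range(0,n,8): print([(round(float(x[k+1]-x[k])/.04,3),round(float(z[k]-z[k+1])/.04,3)) for k in range(i,i+8)])
E
```

```text
4.775 [ 0.61051565 -0.16478444  0.27061398] [-0.06579825  0.2457574   0.59646614] 0.007570905300752481
u,v 0.005094021936802895 0.18461398450066163 r 0.18468425036451583 ang 91.58055155052733
[(-0.185, -0.001), (-0.185, 0.006), (-0.184, 0.013), (-0.184, 0.021), (-0.183, 0.028), (-0.181, 0.035), (-0.18, 0.043), (-0.178, 0.05)]
[(-0.176, 0.057), (-0.173, 0.064), (-0.171, 0.071), (-0.168, 0.077), (-0.165, 0.084), (-0.161, 0.091), (-0.157, 0.097), (-0.153, 0.103)]
[(-0.149, 0.109), (-0.145, 0.115), (-0.14, 0.121), (-0.135, 0.126), (-0.13, 0.131), (-0.125, 0.137), (-0.119, 0.141), (-0.113, 0.146)]
[(-0.107, 0.15), (-0.101, 0.155), (-0.095, 0.159), (-0.089, 0.162), (-0.082, 0.166), (-0.075, 0.169), (-0.068, 0.172), (-0.062, 0.174)]
[(-0.055, 0.177), (-0.047, 0.179), (-0.04, 0.18), (-0.033, 0.182), (-0.026, 0.183), (-0.018, 0.184), (-0.011, 0.184), (-0.004, 0.185)]
```

View pics/s2.png

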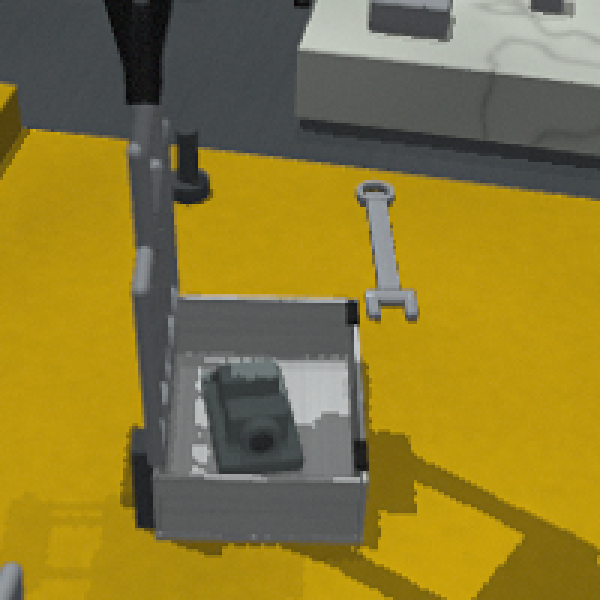

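The jaws shut without holding the bar. I'll look closer.

```bash
python3 - <<'E'
from h import *
a,d,P=cloud("scene"); b,e,Q=cloud("side")
np.savez("c2.npz",a=a,P=P,d=d,b=b,Q=Q,e=e)
x=cv2.resize(a[110:310,130:290],(480,600),interpolation=2)
y=cv2.resize(b[30:130,200:250],(300,600),interpolation=2); save(np.hstack([x,y]),"s3")
for P,d in ((P,d),(Q,e)):
  S=P[(d>0)&(P[...,2]>.1)&(P[...,2]<.3)]; t=np.array([.983,.184]); l=np.array([-.184,.983])
  S=S[np.hypot(S[:,0]-.61,S[:,1]+.163)<.15]
  for lo in np.arange(.1,.3,.02):
    q=S[(S[:,2]>=lo)&(S[:,2]<lo+.02)]; print(lo.round(2),len(q),np.percentile(q[:,:2]@t,[5,50,95]).round(3),(q[:,:2]@l).min().round(3),(q[:,:2]@l).max().round(3))
E
```

```text
0.1 189 [0.565 0.568 0.57 ] -0.36 -0.184
0.12 188 [0.565 0.568 0.57 ] -0.36 -0.183
0.14 192 [0.567 0.569 0.572] -0.361 -0.185
0.16 229 [0.566 0.57  0.572] -0.361 -0.182
0.18 243 [0.567 0.57  0.573] -0.361 -0.181
0.2 708 [0.567 0.571 0.574] -0.361 -0.182
0.22 149 [0.569 0.573 0.575] -0.322 -0.222
0.24 164 [0.568 0.574 0.576] -0.322 -0.22
0.26 496 [0.569 0.574 0.577] -0.323 -0.221
0.28 129 [0.562 0.578 0.58 ] -0.284 -0.263
0.1 136 [0.561 0.564 0.569] -0.358 -0.182
0.12 127 [0.562 0.565 0.569] -0.358 -0.182
0.14 139 [0.563 0.566 0.57 ] -0.359 -0.181
0.16 148 [0.564 0.567 0.571] -0.357 -0.18
0.18 96 [0.564 0.566 0.572] -0.359 -0.181
0.2 253 [0.564 0.567 0.573] -0.357 -0.181
0.22 117 [0.564 0.569 0.574] -0.318 -0.219
0.24 87 [0.565 0.569 0.575] -0.318 -0.221
0.26 181 [0.565 0.57  0.575] -0.283 -0.221
0.28 139 [0.561 0.57  0.578] -0.286 -0.262
```

View pics/s3.png

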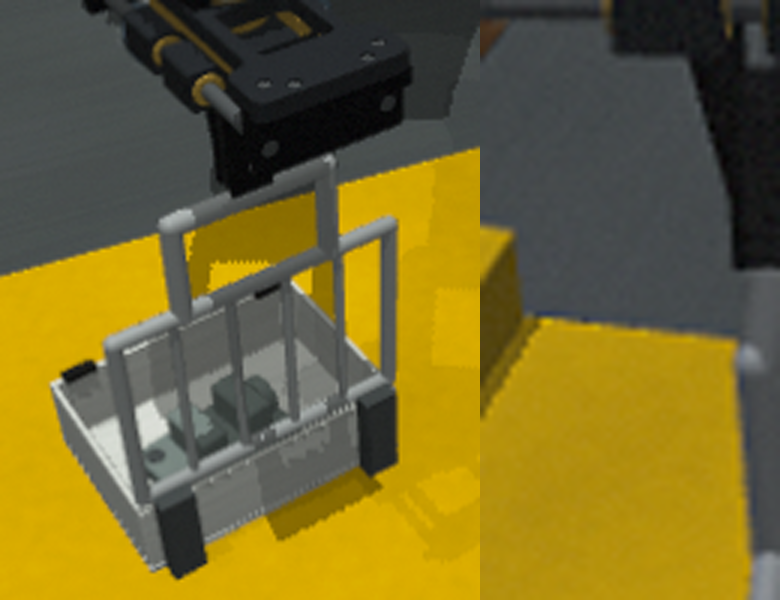

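```bash
python3 - <<'E'
import numpy as np
z=np.load("c2.npz"); t=np.array([.983,.184]); l=np.array([-.184,.983]); g=np.array([.6105,-.1648])
for P,d,a in ((z["P"],z["d"],z["a"]),(z["Q"],z["e"],z["b"])):
  m=(d>0)&(P[...,2]>.2)&(a.max(2)<50)&(np.hypot(P[...,0]-g[0],P[...,1]-g[1])<.06)
  S=P[m]; u=(S[:,:2]-g)@t; w=(S[:,:2]-g)@l
  for lo in np.arange(.22,.36,.01):
    k=(S[:,2]>=lo)&(S[:,2]<lo+.01)
    if k.sum()>2: print(lo.round(3),k.sum(),u[k].min().round(3),u[k].max().round(3),w[k].min().round(3),w[k].max().round(3))
  print()
E
```

```text
0.27 33 -0.01 0.01 -0.01 0.011
0.28 71 -0.01 0.01 -0.01 0.012
0.29 58 -0.009 0.011 -0.01 -0.001
0.3 59 -0.013 0.012 -0.01 -0.002
0.31 57 -0.014 0.014 -0.01 -0.004
0.32 14 -0.008 0.013 -0.01 -0.008
0.35 114 -0.051 0.047 -0.037 -0.017

0.27 23 -0.007 0.009 0.007 0.012
0.28 63 -0.009 0.009 0.006 0.013
0.29 71 -0.009 0.01 0.002 0.012
0.3 79 -0.01 0.012 -0.005 0.015
0.31 91 -0.012 0.013 0.008 0.013
0.32 135 -0.014 0.016 -0.008 0.013
0.33 83 -0.017 0.017 -0.002 0.013
0.34 7 0.006 0.007 -0.009 0.036
0.35 261 -0.051 0.049 -0.011 0.041
```

Both cameras agree that the fingertips are at z≈0.273. The reported TCP would put them at 0.249, so the gripper is really about 24 mm higher than reported, while laterally it is right. I'll raise, open, go about 24 mm lower than before, and verify.

Call:
drive_tool(commands=[{"dx": 0,"dy": -0.5,"dz": 0,"wx": 0,"wy": 0,"wz": 0,"grip": 0},{"dx": 0,"dy": 0,"dz": 0,"wx": 0,"wy": 0,"wz": 0,"grip": 50},{"dx": 0,"dy": 0,"dz": 0,"wx": 0,"wy": 0,"wz": 0,"grip": 50},{"dx": 0,"dy": 0,"dz": 0,"wx": 0,"wy": 0,"wz": 0,"grip": 50},{"dx": 0,"dy": 0,"dz": 0,"wx": 0,"wy": 0,"wz": 0,"grip": 50},{"dx": 0,"dy": 0,"dz": 0,"wx": 0,"wy": 0,"wz": 0,"grip": 50}])

```text
time_s: 5.68
position: [0.6104, -0.1647, 0.2903]
tcp_rot: [[0.983, -0.001, -0.184], [0.184, 0.0, 0.983], [-0.0, -1.0, 0.0]]
force: [0.2, -0.2, 0.6]
opening: 0.494
```

Call:
drive_tool(commands=[{"dx": 0,"dy": 0.3,"dz": 0,"wx": 0,"wy": 0,"wz": 0,"grip": 50},{"dx": 0,"dy": 0.3,"dz": 0,"wx": 0,"wy": 0,"wz": 0,"grip": 50},{"dx": 0,"dy": 0.3,"dz": 0,"wx": 0,"wy": 0,"wz": 0,"grip": 50},{"dx": 0,"dy": 0.2,"dz": 0,"wx": 0,"wy": 0,"wz": 0,"grip": 40},{"dx": 0,"dy": 0,"dz": 0,"wx": 0,"wy": 0,"wz": 0,"grip": 32},{"dx": 0,"dy": 0,"dz": 0,"wx": 0,"wy": 0,"wz": 0,"grip": 26},{"dx": 0,"dy": 0,"dz": 0,"wx": 0,"wy": 0,"wz": 0,"grip": 20},{"dx": 0,"dy": 0,"dz": 0,"wx": 0,"wy": 0,"wz": 0,"grip": 16}])

```text
time_s: 6.68
position: [0.6107, -0.1649, 0.2471]
tcp_rot: [[0.983, 0.001, -0.184], [0.184, -0.0, 0.983], [0.001, -1.0, -0.001]]
force: [0.5, -0.6, -0.2]
opening: 0.217
```

Call:
drive_tool(commands=[{"dx": 0,"dy": 0,"dz": 0,"wx": 0,"wy": 0,"wz": 0,"grip": 12},{"dx": 0,"dy": 0,"dz": 0,"wx": 0,"wy": 0,"wz": 0,"grip": 8},{"dx": 0,"dy": 0,"dz": 0,"wx": 0,"wy": 0,"wz": 0,"grip": 4},{"dx": 0,"dy": 0,"dz": 0,"wx": 0,"wy": 0,"wz": 0,"grip": 4}])

```text
time_s: 7.18
position: [0.6106, -0.1648, 0.2468]
tcp_rot: [[0.983, 0.0, -0.184], [0.184, -0.0, 0.983], [0.0, -1.0, -0.0]]
force: [-0.0, 0.2, 0.8]
opening: 0.119
```

```bash
cat > m.py <<'E'
from h import *
import sys
# gripper & gate measured in gate coords u (along t from hinge), w (along bar), z
t=np.array([.983,.184]); l=np.array([-.184,.983]); H=np.array([.605,-.163])
s=bot.read_state(); p=s["position"]; pu=(p[:2]-H)@t
print("t",s["time_s"],"tcp u,w,z",pu.round(4),((p[:2]-H)@l).round(4),p[2].round(4),"F",s["force"].round(1),"open",round(s["opening"],3))
for n in ("scene","side"):
  a,d,P=cloud(n); save(a,sys.argv[1]+n)
  S=P[(d>0)&(P[...,2]>.03)&(P[...,2]<.34)]; c=a[(d>0)&(P[...,2]>.03)&(P[...,2]<.34)].astype(int)
  u=(S[:,:2]-H)@t; w=(S[:,:2]-H)@l; Z=S[:,2]; dark=c.max(1)<50
  f=dark&(np.abs(w)<.016)&(np.abs(u-pu)<.03)&(Z>p[2]-.06)
  if f.sum(): print(n,"tip z",np.percentile(Z[f],2).round(4),"u",np.percentile(u[f],[2,98]).round(3))
  # rods of handle: u range per |w| in 30..52
  r=~dark&(np.abs(w)>.03)&(np.abs(w)<.055)&(u>-.25)&(u<.03)&(Z>.088)
  k=r&(np.hypot(u,Z-.083)>.165)&(np.hypot(u,Z-.083)<.2)
  if k.sum(): print(n,"bar u,z",np.median(u[k]).round(4),np.median(Z[k]).round(4),"ang",np.degrees(np.arctan2(Z[k]-.083,-u[k])).mean().round(1),k.sum())
E
python3 m.py a
```

```text
t 7.175 tcp u,w,z 0.0052 -0.0028 0.2468 F [-0.   0.2  0.8] open 0.119
scene tip z 0.253 u [-0.009  0.023]
scene bar u,z 0.0091 0.2678 ang 92.7 185
side tip z 0.256 u [-0.013  0.025]
side bar u,z 0.0052 0.2678 ang 91.7 156
```

Call:
drive_tool(commands=[{"dx": 0,"dy": 0,"dz": 0,"wx": 0,"wy": 0,"wz": 0,"grip": 0},{"dx": 0,"dy": 0,"dz": 0,"wx": 0,"wy": 0,"wz": 0,"grip": 0}])

```text
time_s: 7.52
position: [0.6106, -0.1648, 0.2468]
tcp_rot: [[0.983, 0.0, -0.184], [0.184, -0.0, 0.983], [0.0, -1.0, -0.0]]
force: [0.3, -0.3, 1.5]
opening: 0.127
```

```bash
python3 m.py b; python3 - <<'E'
import cv2,numpy as np
a=cv2.imread("pics/bscene.png")[110:310,130:290];b=cv2.imread("pics/bside.png")[30:130,200:250]
cv2.imwrite("pics/b.png",np.hstack([cv2.resize(a,(480,600)),cv2.resize(b,(300,600))]))
E
```

```text
t 7.525 tcp u,w,z 0.0052 -0.0028 0.2468 F [ 0.3 -0.3  1.5] open 0.127
scene tip z 0.2534 u [-0.008  0.023]
scene bar u,z 0.0091 0.2674 ang 92.7 188
side tip z 0.2562 u [-0.013  0.025]
side bar u,z 0.0053 0.2675 ang 91.7 156
```

View pics/b.png

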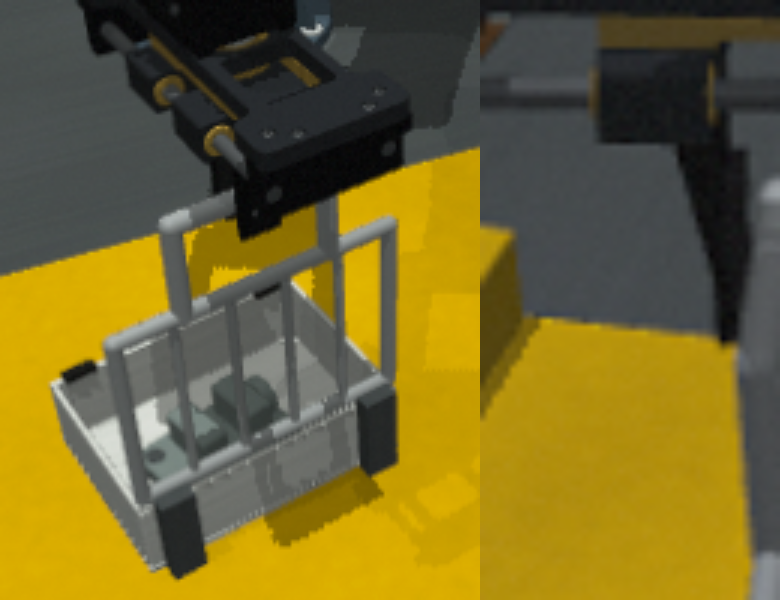

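The bar is held between the pads (opening 11 mm, bar between the tips at about (245,215) in the crop). Starting the arc.

Call:
drive_tool(commands=[{"dx": -0.18,"dy": 0,"dz": 0,"wx": 0,"wy": 0,"wz": 0,"grip": 0},{"dx": -0.18,"dy": 0.01,"dz": 0,"wx": 0,"wy": 0,"wz": 0,"grip": 0},{"dx": -0.18,"dy": 0.01,"dz": 0,"wx": 0,"wy": 0,"wz": 0,"grip": 0},{"dx": -0.18,"dy": 0.02,"dz": 0,"wx": 0,"wy": 0,"wz": 0,"grip": 0},{"dx": -0.18,"dy": 0.03,"dz": 0,"wx": 0,"wy": 0,"wz": 0,"grip": 0}])

```text
time_s: 8.25
position: [0.5746, -0.1716, 0.2439]
tcp_rot: [[0.983, 0.0, -0.184], [0.184, -0.0, 0.983], [0.0, -1.0, -0.0]]
force: [1.4, 0.4, 3.2]
opening: 0.128
```

```bash
python3 m.py c
```

```text
t 8.25 tcp u,w,z -0.0315 -0.0029 0.2439 F [1.4 0.4 3.2] open 0.128
scene tip z 0.2506 u [-0.045 -0.014]
scene bar u,z -0.0265 0.2625 ang 81.4 209
side tip z 0.252 u [-0.05  -0.014]
side bar u,z -0.0309 0.2667 ang 80.4 180
```

Call:
drive_tool(commands=[{"dx": -0.198,"dy": 0.039,"dz": 0,"wx": 0,"wy": 0,"wz": 0,"grip": 0},{"dx": -0.196,"dy": 0.047,"dz": 0,"wx": 0,"wy": 0,"wz": 0,"grip": 0},{"dx": -0.194,"dy": 0.056,"dz": 0,"wx": 0,"wy": 0,"wz": 0,"grip": 0},{"dx": -0.191,"dy": 0.064,"dz": 0,"wx": 0,"wy": 0,"wz": 0,"grip": 0},{"dx": -0.188,"dy": 0.072,"dz": 0,"wx": 0,"wy": 0,"wz": 0,"grip": 0},{"dx": -0.185,"dy": 0.081,"dz": 0,"wx": 0,"wy": 0,"wz": 0,"grip": 0},{"dx": -0.181,"dy": 0.089,"dz": 0,"wx": 0,"wy": 0,"wz": 0,"grip": 0},{"dx": -0.177,"dy": 0.096,"dz": 0,"wx": 0,"wy": 0,"wz": 0,"grip": 0}])

```text
time_s: 9.35
position: [0.5151, -0.1825, 0.2217]
tcp_rot: [[0.983, -0.0, -0.184], [0.184, 0.0, 0.983], [-0.0, -1.0, 0.0]]
force: [1.3, -0.2, 0.8]
opening: 0.127
```

```bash
python3 m.py d
```

```text
t 9.35 tcp u,w,z -0.092 -0.0027 0.2217 F [ 1.3 -0.2  0.8] open 0.127
scene tip z 0.228 u [-0.104 -0.063]
scene bar u,z -0.085 0.2399 ang 61.6 184
side tip z 0.2291 u [-0.111 -0.07 ]
side bar u,z -0.0899 0.2439 ang 60.6 173
```

Call:
drive_tool(commands=[{"dx": -0.173,"dy": 0.104,"dz": 0,"wx": 0,"wy": 0,"wz": 0,"grip": 0},{"dx": -0.168,"dy": 0.112,"dz": 0,"wx": 0,"wy": 0,"wz": 0,"grip": 0},{"dx": -0.163,"dy": 0.119,"dz": 0,"wx": 0,"wy": 0,"wz": 0,"grip": 0},{"dx": -0.158,"dy": 0.126,"dz": 0,"wx": 0,"wy": 0,"wz": 0,"grip": 0},{"dx": -0.152,"dy": 0.133,"dz": 0,"wx": 0,"wy": 0,"wz": 0,"grip": 0},{"dx": -0.146,"dy": 0.139,"dz": 0,"wx": 0,"wy": 0,"wz": 0,"grip": 0},{"dx": -0.14,"dy": 0.145,"dz": 0,"wx": 0,"wy": 0,"wz": 0,"grip": 0},{"dx": -0.134,"dy": 0.151,"dz": 0,"wx": 0,"wy": 0,"wz": 0,"grip": 0}])

```text
time_s: 10.45
position: [0.4666, -0.1914, 0.1804]
tcp_rot: [[0.983, -0.0, -0.184], [0.184, 0.001, 0.983], [-0.0, -1.0, 0.001]]
force: [0.8, 1.1, -0.0]
opening: 0.125
```

```bash
python3 m.py e
```

```text
t 10.45 tcp u,w,z -0.1412 -0.0024 0.1804 F [ 0.8  1.1 -0. ] open 0.125
scene tip z 0.1884 u [-0.151 -0.115]
scene bar u,z -0.1321 0.2021 ang 42.8 159
side tip z 0.19 u [-0.158 -0.119]
side bar u,z -0.1372 0.2023 ang 41.8 171
```

Call:
drive_tool(commands=[{"dx": -0.127,"dy": 0.157,"dz": 0,"wx": 0,"wy": 0,"wz": 0,"grip": 0},{"dx": -0.12,"dy": 0.162,"dz": 0,"wx": 0,"wy": 0,"wz": 0,"grip": 0},{"dx": -0.113,"dy": 0.167,"dz": 0,"wx": 0,"wy": 0,"wz": 0,"grip": 0},{"dx": -0.105,"dy": 0.172,"dz": 0,"wx": 0,"wy": 0,"wz": 0,"grip": 0},{"dx": -0.098,"dy": 0.177,"dz": 0,"wx": 0,"wy": 0,"wz": 0,"grip": 0},{"dx": -0.09,"dy": 0.181,"dz": 0,"wx": 0,"wy": 0,"wz": 0,"grip": 0},{"dx": -0.082,"dy": 0.184,"dz": 0,"wx": 0,"wy": 0,"wz": 0,"grip": 0},{"dx": -0.074,"dy": 0.188,"dz": 0,"wx": 0,"wy": 0,"wz": 0,"grip": 0}])

```text
time_s: 11.55
position: [0.435, -0.1973, 0.1248]
tcp_rot: [[0.983, -0.001, -0.184], [0.184, 0.001, 0.983], [-0.0, -1.0, 0.001]]
force: [1.1, 2.9, -0.4]
opening: 0.121
```

```bash
python3 m.py f
```

```text
t 11.55 tcp u,w,z -0.1734 -0.0024 0.1248 F [ 1.1  2.9 -0.4] open 0.121
scene tip z 0.1338 u [-0.171 -0.144]
scene bar u,z -0.1624 0.1525 ang 29.1 141
side tip z 0.1364 u [-0.201 -0.145]
side bar u,z -0.1582 0.1518 ang 32.8 231
```

View pics/fside.png

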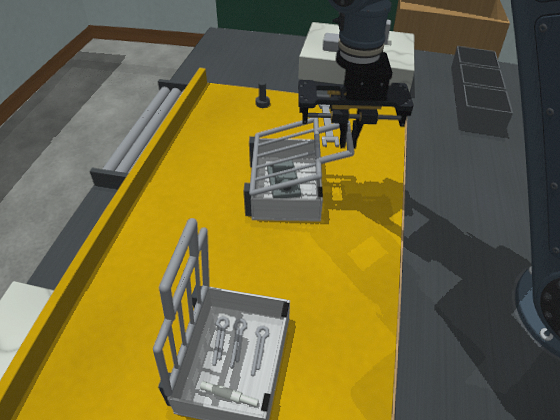

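Call:
drive_tool(commands=[{"dx": -0.066,"dy": 0.191,"dz": 0,"wx": 0,"wy": 0,"wz": 0,"grip": 0},{"dx": -0.057,"dy": 0.194,"dz": 0,"wx": 0,"wy": 0,"wz": 0,"grip": 0},{"dx": -0.049,"dy": 0.196,"dz": 0,"wx": 0,"wy": 0,"wz": 0,"grip": 0},{"dx": -0.04,"dy": 0.198,"dz": 0,"wx": 0,"wy": 0,"wz": 0,"grip": 0},{"dx": -0.031,"dy": 0.199,"dz": 0,"wx": 0,"wy": 0,"wz": 0,"grip": 0},{"dx": -0.023,"dy": 0.2,"dz": 0,"wx": 0,"wy": 0,"wz": 0,"grip": 0}])

```text
time_s: 12.4
position: [0.4243, -0.1993, 0.0776]
tcp_rot: [[0.983, -0.001, -0.184], [0.184, 0.0, 0.983], [-0.001, -1.0, 0.001]]
force: [-3.4, 2.4, 0.6]
opening: 0.125
```

```bash
cat > g.py <<'E'
from h import *
import sys
t=np.array([.983,.184]); l=np.array([-.184,.983]); H=np.array([.605,-.163])
s=bot.read_state(); print(s["time_s"],s["position"].round(4),s["force"].round(1),round(s["opening"],3))
for n in ("scene","side"):
  a,d,P=cloud(n); save(a,sys.argv[1]+n)
  u=(P[...,:2]-H)@t; w=(P[...,:2]-H)@l; Z=P[...,2]
  for nm,lo,hi in (("bar",-.2,-.178),("rods",-.175,-.14),("front",-.13,-.118)):
    k=(d>0)&(a.max(2)>50)&(u>lo)&(u<hi)&(Z>.07)&(Z<.13)&(np.abs(w)<.048)&(np.abs(w)>(.02 if nm!="front" else 0))
    if k.sum(): print(n,nm,k.sum(),"z pct",np.percentile(Z[k],[5,50,95]).round(4),"u",np.median(u[k]).round(4))
E
python3 g.py g
```

```text
12.4 [ 0.4243 -0.1993  0.0776] [-3.4  2.4  0.6] 0.125
scene bar 60 z pct [0.101  0.1067 0.109 ] u -0.1815
scene rods 83 z pct [0.0982 0.1041 0.1071] u -0.1513
scene front 337 z pct [0.0709 0.098  0.1017] u -0.1226
side bar 87 z pct [0.1025 0.1062 0.1084] u -0.1842
side rods 120 z pct [0.0952 0.1032 0.1057] u -0.1504
side front 183 z pct [0.0974 0.0999 0.1025] u -0.1235
```

Call:
drive_tool(commands=[{"dx": -0.01,"dy": 0.1,"dz": 0,"wx": 0,"wy": 0,"wz": 0,"grip": 0},{"dx": -0.005,"dy": 0.1,"dz": 0,"wx": 0,"wy": 0,"wz": 0,"grip": 0},{"dx": -0.005,"dy": 0.1,"dz": 0,"wx": 0,"wy": 0,"wz": 0,"grip": 0},{"dx": 0,"dy": 0.05,"dz": 0,"wx": 0,"wy": 0,"wz": 0,"grip": 0}])

```text
time_s: 13.0
position: [0.4234, -0.1994, 0.064]
tcp_rot: [[0.983, -0.001, -0.184], [0.184, 0.0, 0.983], [-0.001, -1.0, 0.001]]
force: [-6.6, 1.7, 0.4]
opening: 0.122
```

```bash
python3 g.py i
```

```text
13.0 [ 0.4234 -0.1994  0.064 ] [-6.6  1.7  0.4] 0.122
scene bar 64 z pct [0.0868 0.0933 0.0953] u -0.1817
scene rods 68 z pct [0.0883 0.0928 0.0948] u -0.1524
scene front 329 z pct [0.071  0.0891 0.0928] u -0.1232
side bar 89 z pct [0.0874 0.0936 0.0957] u -0.1844
side rods 130 z pct [0.0852 0.092  0.0956] u -0.1526
side front 178 z pct [0.0882 0.0914 0.0936] u -0.1236
```

Call:
drive_tool(commands=[{"dx": -0.02,"dy": 0.04,"dz": 0,"wx": 0,"wy": 0,"wz": 0,"grip": 0},{"dx": 0,"dy": 0.04,"dz": 0,"wx": 0,"wy": 0,"wz": 0,"grip": 0},{"dx": 0,"dy": 0,"dz": 0,"wx": 0,"wy": 0,"wz": 0,"grip": 0}])

```text
time_s: 13.48
position: [0.4233, -0.1995, 0.0609]
tcp_rot: [[0.983, -0.0, -0.184], [0.184, 0.0, 0.983], [-0.0, -1.0, 0.0]]
force: [-1.9, 5.2, -1.6]
opening: 0.122
```

Call:
drive_tool(commands=[{"dx": 0,"dy": 0.03,"dz": 0,"wx": 0,"wy": 0,"wz": 0,"grip": 0},{"dx": 0,"dy": 0,"dz": 0,"wx": 0,"wy": 0,"wz": 0,"grip": 0}])

```text
time_s: 13.72
position: [0.4233, -0.1995, 0.0598]
tcp_rot: [[0.983, -0.0, -0.184], [0.184, 0.0, 0.983], [-0.0, -1.0, 0.0]]
force: [-2.6, 4.5, -1.9]
opening: 0.125
```

```bash
python3 g.py j
```

```text
13.725 [ 0.4233 -0.1995  0.0598] [-2.6  4.5 -1.9] 0.125
scene bar 65 z pct [0.0827 0.0889 0.0914] u -0.1817
scene rods 67 z pct [0.0861 0.0891 0.0912] u -0.1537
scene front 329 z pct [0.071  0.0863 0.0901] u -0.1233
side bar 82 z pct [0.0852 0.0893 0.0921] u -0.1845
side rods 117 z pct [0.0831 0.0886 0.092 ] u -0.1512
side front 175 z pct [0.086  0.0886 0.0913] u -0.1237
```

Call:
drive_tool(commands=[{"dx": 0,"dy": 0.03,"dz": 0,"wx": 0,"wy": 0,"wz": 0,"grip": 0},{"dx": 0,"dy": 0,"dz": 0,"wx": 0,"wy": 0,"wz": 0,"grip": 0}])

```text
time_s: 14.08
position: [0.4233, -0.1995, 0.0586]
tcp_rot: [[0.983, -0.0, -0.184], [0.184, 0.0, 0.983], [-0.0, -1.0, 0.0]]
force: [-1.8, 3.3, -1.7]
opening: 0.124
```

Call:
drive_tool(commands=[{"dx": 0,"dy": 0.03,"dz": 0,"wx": 0,"wy": 0,"wz": 0,"grip": 0},{"dx": 0,"dy": 0,"dz": 0,"wx": 0,"wy": 0,"wz": 0,"grip": 0}])

```text
time_s: 14.32
position: [0.4233, -0.1995, 0.0576]
tcp_rot: [[0.983, -0.0, -0.184], [0.184, 0.0, 0.983], [-0.0, -1.0, 0.0]]
force: [-2.1, 4.8, 1.5]
opening: 0.124
```

```bash
python3 g.py k
```

```text
14.325 [ 0.4233 -0.1995  0.0576] [-2.1  4.8  1.5] 0.124
scene bar 67 z pct [0.0804 0.0872 0.0894] u -0.1815
scene rods 64 z pct [0.0848 0.0878 0.0902] u -0.1525
scene front 328 z pct [0.0709 0.0848 0.0887] u -0.1231
side bar 83 z pct [0.0832 0.0873 0.0895] u -0.1845
side rods 129 z pct [0.0803 0.0876 0.0909] u -0.1531
side front 166 z pct [0.0846 0.0875 0.09  ] u -0.1239
```

Call:
drive_tool(commands=[{"dx": 0,"dy": 0.03,"dz": 0,"wx": 0,"wy": 0,"wz": 0,"grip": 0},{"dx": 0,"dy": 0,"dz": 0,"wx": 0,"wy": 0,"wz": 0,"grip": 0}])

```text
time_s: 14.68
position: [0.4233, -0.1996, 0.0574]
tcp_rot: [[0.983, 0.0, -0.184], [0.184, -0.0, 0.983], [0.0, -1.0, -0.0]]
force: [-4.3, 6.1, 10.4]
opening: 0.127
```

Call:
drive_tool(commands=[{"dx": 0,"dy": 0.015,"dz": 0,"wx": 0,"wy": 0,"wz": 0,"grip": 0},{"dx": 0,"dy": 0,"dz": 0,"wx": 0,"wy": 0,"wz": 0,"grip": 0}])

```text
time_s: 14.92
position: [0.4234, -0.1996, 0.0573]
tcp_rot: [[0.983, 0.001, -0.184], [0.184, -0.0, 0.983], [0.0, -1.0, -0.001]]
force: [-4.7, 6.1, 16.3]
opening: 0.129
```

The gate is on its stop (16 N up, no more travel). Ease off, open, retreat upward.

Call:
drive_tool(commands=[{"dx": 0,"dy": -0.03,"dz": 0,"wx": 0,"wy": 0,"wz": 0,"grip": 0},{"dx": 0,"dy": 0,"dz": 0,"wx": 0,"wy": 0,"wz": 0,"grip": 14},{"dx": 0,"dy": 0,"dz": 0,"wx": 0,"wy": 0,"wz": 0,"grip": 36},{"dx": 0,"dy": 0,"dz": 0,"wx": 0,"wy": 0,"wz": 0,"grip": 36},{"dx": 0,"dy": 0,"dz": 0,"wx": 0,"wy": 0,"wz": 0,"grip": 36},{"dx": 0,"dy": 0,"dz": 0,"wx": 0,"wy": 0,"wz": 0,"grip": 36},{"dx": 0,"dy": 0,"dz": 0,"wx": 0,"wy": 0,"wz": 0,"grip": 36}])

```text
time_s: 15.8
position: [0.4235, -0.1999, 0.0569]
tcp_rot: [[0.983, 0.0, -0.184], [0.184, -0.0, 0.983], [0.0, -1.0, -0.0]]
force: [-1.2, -0.9, -0.5]
opening: 0.41
```

Call:
drive_tool(commands=[{"dx": 0,"dy": -0.2,"dz": 0,"wx": 0,"wy": 0,"wz": 0,"grip": 36},{"dx": 0,"dy": -0.4,"dz": 0,"wx": 0,"wy": 0,"wz": 0,"grip": 36},{"dx": 0,"dy": -0.6,"dz": 0,"wx": 0,"wy": 0,"wz": 0,"grip": 36},{"dx": 0,"dy": -0.8,"dz": 0,"wx": 0,"wy": 0,"wz": 0,"grip": 36},{"dx": 0,"dy": -0.8,"dz": 0,"wx": 0,"wy": 0,"wz": 0,"grip": 36},{"dx": 0,"dy": -0.6,"dz": 0,"wx": 0,"wy": 0,"wz": 0,"grip": 36},{"dx": 0,"dy": 0,"dz": 0,"wx": 0,"wy": 0,"wz": 0,"grip": 36}])

```text
time_s: 16.68
position: [0.4244, -0.2005, 0.1949]
tcp_rot: [[0.983, 0.004, -0.184], [0.184, -0.003, 0.983], [0.003, -1.0, -0.004]]
force: [-0.2, -0.6, 0.2]
opening: 0.414
```

```bash
python3 g.py z; python3 -c "
import cv2,numpy as np
a=cv2.imread('pics/zscene.png');b=cv2.imread('pics/zside.png')
cv2.imwrite('pics/z.png',np.hstack([a[100:400,120:460],b[50:350,150:450]]))"
```

```text
16.675 [ 0.4244 -0.2005  0.1949] [-0.2 -0.6  0.2] 0.414
scene bar 129 z pct [0.0801 0.0873 0.0897] u -0.1817
scene rods 112 z pct [0.0841 0.0875 0.0898] u -0.1567
scene front 329 z pct [0.071  0.0845 0.0888] u -0.1235
side bar 126 z pct [0.0835 0.0876 0.0898] u -0.1833
side rods 212 z pct [0.0804 0.0871 0.0902] u -0.1567
side front 179 z pct [0.0845 0.0874 0.0899] u -0.1239
```

View pics/z.png

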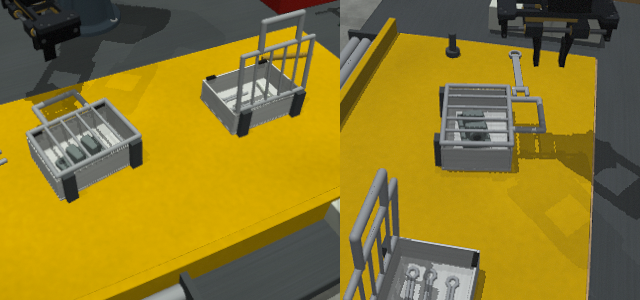

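The casting gate lies level (about (85,140) left, (478,125) right), with the casting underneath. The other gate still stands and the gripper is clear. Handing in.

```bash
python3 -c "
from rig import workorder; print(workorder.hand_in())"
```

```text
the job is handed in; nothing more can be done
None
```

The casting tray's gate is down on its stop and released. I gripped the handle bar and lowered it slowly along its arc, and handed the job in at about 16.7 s of the 38 s allowed.

**Final checks:**
- **Gate down:** both cameras put the handle, its rods and the gate's front edge level with each other, with tops at about 0.09 m. That puts the bar's centre at about 0.083 to 0.084 m, as expected when fully down. At the stop the gate pushed back with 16 N and went no further. The bar stayed at the same height after I let go.
- **Rest of the scene:** the last picture shows the other gate still standing, the casting in its tray and the gripper well clear. I checked the casting and the other gate by eye only and did not measure them again.

**What went wrong or disagreed:**
- **First grasp missed:** the jaws shut just above the bar.
- **TCP height disagreed:** the cameras showed the gripper about 24 mm higher than the reported TCP. I corrected for this and the second grasp held. I did not find the cause.
- **Handle angle check:** at about 20° from level, my check of the handle's angle read about 10° too high because it included the handle's side rods. I used a more specific check from there on.

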